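# Seat lens plates in the stepped gauge rack

## Task

Move the two aluminium lens plates from the black kitting tray into the grey gauge rack, the thinner plate first: each goes upright into the slot of the row that fits its thickness, down until its foot stops on the step inside. How deep the step lies is not known and must be felt: press each plate down onto it firmly for about half a second (about 15 N, never over 30 N), then let go. Do not ram or jam the plates against the rack, and leave the jar, ring and screwdriver where they are.

Things in the scene. Friction and masses are not known exactly. Their poses are not given: they have to be found in the camera images.
- gauge: Grey gauge rack fixed to the bench, 84 mm (x) by 256 mm (y) by 60 mm high, three slots in a row along its y at 80 mm pitch, narrowing towards +y. Origin: middle of its underside. In each slot two rubber ledges along the long walls form the step, 4 mm closer together than the plate is thick; they yield 1 mm per 10 N. A thinner plate falls between them to the floor 54 mm below the top.
- slot_narrow (a point): Middle of the narrowest (+y end) slot's mouth, level with the rack's top (60 mm above the bench); axes as the rack's. Throat 10.5 mm wide (y), 64 mm long (x), closed at both ends, 3 mm 45-degree lead-in on the long edges. Its step (pad_narrow) lies 22 to 36 mm below the mouth, different in each slot and each time, not measured. For the 8 mm plate.
- slot_middle (a point): Middle of the middle slot's mouth, level with the rack's top (60 mm above the bench); axes as the rack's. Throat 15.5 mm wide (y), 64 mm long (x), closed at both ends, 3 mm 45-degree lead-in on the long edges. Its step (pad_middle) lies 22 to 36 mm below the mouth, different in each slot and each time, not measured. For the 13 mm plate.
- slot_wide (a point): Middle of the widest (-y end) slot's mouth, level with the rack's top (60 mm above the bench); axes as the rack's. Throat 20.5 mm wide (y), 64 mm long (x), closed at both ends, 3 mm 45-degree lead-in on the long edges. Its step (pad_wide) lies 22 to 36 mm below the mouth, different in each slot and each time, not measured. For an 18 mm plate that is not here: stays empty.
- plate_thin: The thinner aluminium plate: 8 mm thick (y), 60 mm wide (x), 80 mm tall (z), about 100 g, with a round dark lens seat low on both faces. Origin: middle of its underside; x along its width, y across its thickness, z up. It starts upright, either of the tray's two slots holding either plate. Can be pinched across its thickness near the top.
- plate_thick: The thicker aluminium plate: 13 mm thick (y), 60 mm wide (x), 80 mm tall (z), about 170 g, with a round dark lens seat low on both faces. Origin: middle of its underside; x along its width, y across its thickness, z up. It starts upright, either of the tray's two slots holding either plate. Can be pinched across its thickness near the top.
- tray: Black kitting tray fixed to the bench, 92 mm (x) by 150 mm (y), 18 mm high, with two through slots along its x, 20 mm wide, centred 40 mm either side of its middle in y, their floor 6 mm above the bench. Origin: middle of its underside.
- jar: Bystander: small capped jar, 44 mm across, 55 mm high, loose.
- lens_ring: Bystander: brass ring, 48 mm across, 12 mm high, loose.
- driver: Bystander: screwdriver, 150 mm long, lying loose.
There are look-alikes about, which are no part of the job. What is shaped like the plate_thick but orange or yellow is not meant.

How it is judged:
On the way, in this order (a step that is already met when the one before it is completed fails the run):
1. the thinner plate, upright in the narrowest slot, is pressed onto the step with at least 10 N for 0.3 s (x of plate_thin in the frame of slot_narrow between -0.004 and 0.004 m and y of plate_thin in the frame of slot_narrow between -0.003 and 0.003 m and z of plate_thin in the frame of slot_narrow between -0.044 and -0.0205 m and angle between plate_thin's own z axis and vertical below 0.2 rad and contact force between plate_thin and pad_narrow above 10 N), for 0.3 s.
2. the thicker plate, upright in the middle slot, is pressed onto the step with at least 10 N for 0.3 s (x of plate_thick in the frame of slot_middle between -0.004 and 0.004 m and y of plate_thick in the frame of slot_middle between -0.003 and 0.003 m and z of plate_thick in the frame of slot_middle between -0.044 and -0.0205 m and angle between plate_thick's own z axis and vertical below 0.2 rad and contact force between plate_thick and pad_middle above 10 N), for 0.3 s.
At the end, for the whole second after the job is handed in: The 8 mm plate stands in the narrowest slot and the 13 mm plate in the middle slot, each within 4 mm along and 3 mm across the slot's middle, its foot 20.5 to 38.5 mm below the rack's top, within 0.2 rad of upright, resting on the step (at least 0.2 N), still and released (x of plate_thin in the frame of slot_narrow between -0.004 and 0.004 m and y of plate_thin in the frame of slot_narrow between -0.003 and 0.003 m and z of plate_thin in the frame of slot_narrow between -0.0385 and -0.0205 m and angle between each of plate_thin, plate_thick's own z axis and vertical below 0.2 rad and linear speed of each of plate_thin, plate_thick below 0.02 m/s and contact force between each of plate_thin, plate_thick and the fingers below 0.1 N and contact force between plate_thin and pad_narrow above 0.2 N and x of plate_thick in the frame of slot_middle between -0.004 and 0.004 m and y of plate_thick in the frame of slot_middle between -0.003 and 0.003 m and z of plate_thick in the frame of slot_middle between -0.0385 and -0.0205 m and contact force between plate_thick and pad_middle above 0.2 N); the robot touches nothing.
It fails at once if a plate is pressed onto its step with more than 30 N (contact force between plate_thin and pad_narrow above 30 N or contact force between plate_thick and pad_middle above 30 N).
It fails at once if a plate is rammed or jammed against the gauge rack with more than 45 N (contact force between any of plate_thin, plate_thick and gauge above 45 N).
It fails at once if the jar, ring or screwdriver is moved more than 15 mm (distance of any of jar, lens_ring, driver from where it was at the start of the episode above 0.015 m).
It also fails if it takes over 69 s, if anything falls off the work surface, if the arm or the gripper's body presses on something with over 40 N, if the wrist force passes 120 N, or if a joint passes its speed limit or range.

## Robot

A 7-joint arm with a two-finger parallel gripper is mounted at the origin on the work surface. World frame = base frame: x ahead of the robot, y to its left, z up, the work surface at z = 0. Lengths are in m, angles in rad, forces in N, time in s.
With the tool pointing down it reaches from about 0.425 to 0.95 m from the base axis. Payload 4.7 kg.
Tool frame: the origin (TCP) lies on the centre line of the jaws, within the pads' length; the fingertips stand robot.nose_length ahead of it and the grasp point (between the pads) lies 8 mm behind it (robot.nose_length is the distance from the TCP to the fingertips, in m); z points along the fingers, y is the line along which they close (so a half turn about z gives the same grasp; the last joint's range is limited). The gripper opens to 85 mm and grips with 20 to 120 N. Pads are 22 mm wide; open, the fingers measure 114 mm over their backs; the gripper's body (76 mm by 85 mm) begins 54 mm behind the grasp point. The pads swing forward as they close: fully open they stand 13 mm farther back than shut.
Start: joints at [-1.378, 0.469, -0.049, 1.532, 0.024, 1.141, -0.082], TCP at [0.148, 0.658, 0.221] pointing down, gripper open.
Joint ranges: [-2.59, 2.59], [-0.33, 1.99], [-1.39, 1.29], [0.1, 2.45], [-1.04, 4.18], [0.21, 1.99], [-2.66, 2.66]. Speed limits (rad/s): [2.57, 2.57, 3.14, 3.14, 3.14, 3.14, 3.14].

## Interface

Orientations are given as [roll, pitch, yaw] about the fixed x, y, z axes, in that order (R = Rz(yaw) Ry(pitch) Rx(roll)).
In Python, from plant import robot gives the robot as it stands. Calls block until the motion is done:
- robot.goto(position, orientation): joint-space move of the TCP to a pose.
- robot.move_straight(position, vel=0.15, attitude=None, contact_N=None): straight line of the TCP; attitude=None keeps the orientation; vel is the mean speed in m/s. With contact_N (N) it stops when the force on the tool has changed by that much, and returns True; else False.
- robot.move_joints(angles): joint-space move.
- robot.grip(opening, strength=None): opening from 0.0 (shut) to 1.0 (fully open); strength is the grip in N (None keeps the last); returns when the fingers have stopped.
- robot.sleep(seconds).
- robot.inverse_kinematics(position, orientation): joint angles nearest the present ones, or None.
- robot.sense(): the state.
- robot.grab_frame(name): name is "scene" or "top"; returns a dict with "image" (384x512x3 uint8, red, green, blue), "range_z" (384x512 float32, m along the optical axis (not along the pixel's ray), 0 where there is no reading), "fx", "fy", "cx", "cy" (pixels), "dist_coeffs" ([k1, k2, p1, p2, k3] as OpenCV has them; the pictures are not rectified), "R" (3x3) and "t" (3): a world point X has camera coordinates R X + t. Camera axes: x right, y down, z forward; pixel columns grow to the right and rows downward; lengths in m; the calibration is good to about 2 mm. A picture is of the moment at which its call begins.
A pose or a line that the arm cannot do raises robot.IKError and nothing moves.
- robot.close_job(): hands the job in; it is judged then, once.
The state is a dict: "t": time; "joint_pos": joint angles; "joint_velocities": joint speeds; "effort": joint torques, N m; "tcp_pos": TCP position; "tcp_rot": TCP orientation; "wrist_force": force on the tool from outside, world axes, zero at the start; "torque": the same for the moment, N m; "opening": opening from 0.0 (shut) to 1.0 (fully open); "gripper_force": force on a finger pad.
Only numpy, scipy, OpenCV 4.12 (cv2) and the standard library are available. Lean on these libraries where they do the work, as an engineer would, in place of code of your own. Each camera call takes 0.05 s, during which the arm holds its last target. There are 200 camera calls.

## Working session

There is one attempt and no reset: what is moved stays moved. The work goes in short steps, each a Python script; the robot and the scene stay as the last script left them, time stands still between calls to the robot, and variables do not carry over. Pictures are saved under pics/ and viewed, at most 10 in all, crops included, and the job is handed in when it is done.

```bash
mkdir -p pics; ls; cat > h.py <<'E'
import numpy as np, cv2
from plant import robot
def cloud(f):
    h,w=f["range_z"].shape
    u,v=np.meshgrid(np.arange(w),np.arange(h))
    K=np.array([[f["fx"],0,f["cx"]],[0,f["fy"],f["cy"]],[0,0,1]])
    p=cv2.undistortPoints(np.stack([u,v],-1).reshape(-1,1,2).astype(np.float32),K,np.array(f["dist_coeffs"],float)).reshape(h,w,2)
    z=f["range_z"][...,None]
    c=np.concatenate([p*z,z],-1)
    X=(c-np.array(f["t"]))@np.array(f["R"])
    X[f["range_z"]<=0]=np.nan
    return X
E
python3 - <<'E'
from h import *
ims=[]
for n in("scene","top"):
    f=robot.grab_frame(n); np.savez(n+".npz",**f); cv2.imwrite(f"pics/{n}0.png",cv2.resize(f["image"][...,::-1],(800,600)))
    R=np.array(f["R"]);print(n,"cam",-R.T@np.array(f["t"]),f["fx"])
s=robot.sense();print(s["t"],s["tcp_pos"],s["tcp_rot"],robot.nose_length,s["wrist_force"])
E
```

```text
pics
scene cam [ 1.00736119 -0.21896197  0.64648737] 401.56135884495336
top cam [0.52923449 0.01892321 0.97975119] 379.80776685199794
0.1 [0.14834197 0.6579377  0.22013981] [-3.13978851e+00  7.33490005e-05  2.91985465e+00] 0.011 [-0.02261009 -0.30629404  0.24870305]
```

View pics/scene0.png

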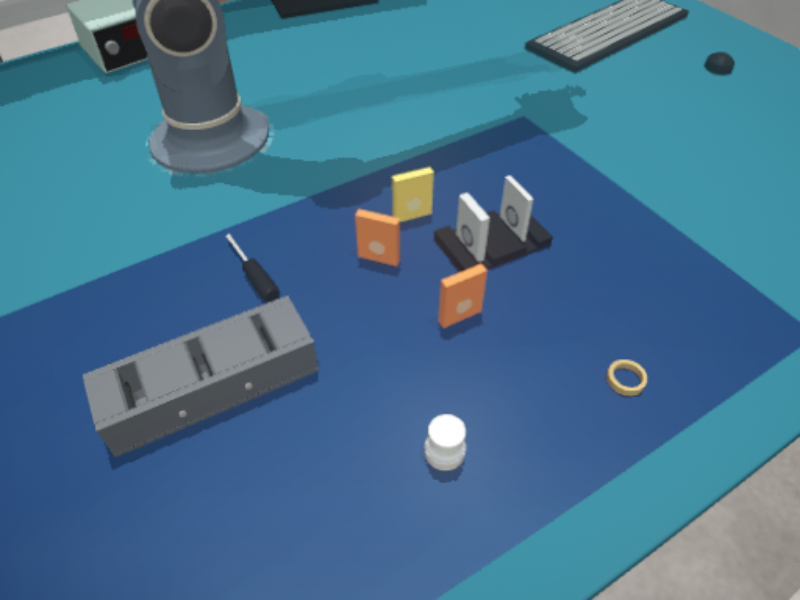

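View pics/top0.png

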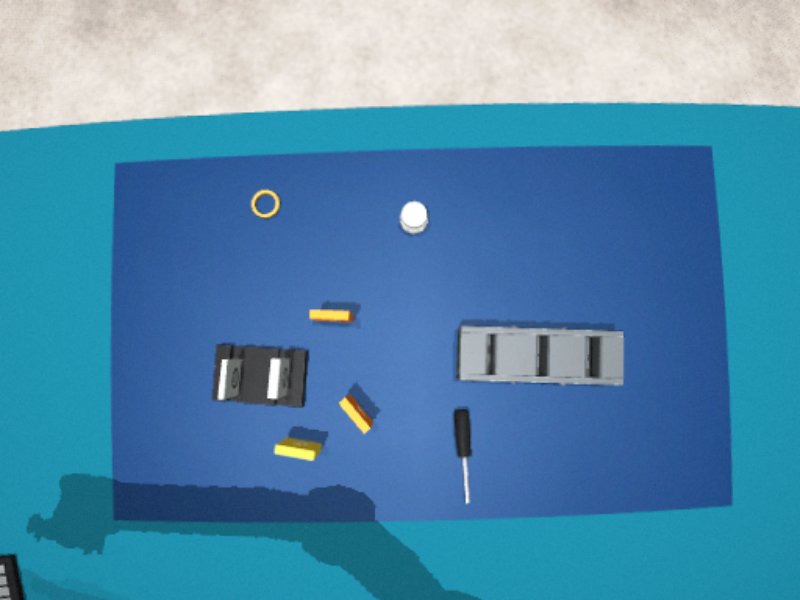

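The scene view shows two silver plates in the black tray, at (472,228) and (516,208) of 800x600. The look-alikes are orange at (378,238) and (462,296) and yellow at (412,195). From above, the plates are at (229,379) and (279,378), and the rack spans (460–623, 326–384), with its narrow slot at (491,354). Next I'll measure both and take one crop.

```bash
python3 - <<'E'
from h import *
for n in("top","scene"):
    f=dict(np.load(n+".npz")); X=cloud(f); im=f["image"].astype(int)
    sat=im.max(-1)-im.min(-1)
    z=X[...,2]
    def rect(m,name):
        m=m.astype(np.uint8)
        k,l,st,_=cv2.connectedComponentsWithStats(m)
        for i in range(1,k):
            if st[i,4]<12: continue
            P=X[l==i]; r=cv2.minAreaRect((P[:,:2]*1000).astype(np.float32))
            print(n,name,st[i],"c",np.round(r[0],1),"sz",np.round(r[1],1),"ang",round(r[2],2),"z",np.round(np.nanmedian(P[:,2])*1000,1))
    rect((z>.055)&(z<.065)&(sat<60)&(X[...,1]<0)&(X[...,0]<.7)&(X[...,0]>.35),"rack")
    rect((z>.080)&(z<.092)&(sat<60)&(X[...,0]>.3)&(X[...,0]<.7),"plate")
    rect((z>.013)&(z<.022)&(im.max(-1)<70)&(X[...,0]>.35)&(X[...,1]>.05)&(X[...,0]<.7),"tray")
    rect((z>.050)&(z<.06)&(X[...,0]>.6)&(X[...,0]<1),"jar")
f=np.load("top.npz")["image"][...,::-1]
a=cv2.resize(f[210:270,130:210],(640,480),interpolation=cv2.INTER_CUBIC)
cv2.imwrite("pics/crop_tray.png",a)
f=np.load("top.npz")["image"][...,::-1]
a=cv2.resize(f[200:255,285:405],(792,363),interpolation=cv2.INTER_CUBIC)
cv2.imwrite("pics/crop_rack.png",a)
E
```

```text
top rack [ 294  208  105   39 3126] c [ 515.5 -190.8] sz [255.3  85.4] ang 86.36 z 60.5
top plate [171 229   9  26 156] c [492.5 221.9] sz [14.6 59.4] ang 83.82 z 86.8
top plate [139 230   8  26 113] c [491.7 300.5] sz [ 9.5 61. ] ang 81.29 z 86.6
top tray [137 221  12  34 121] c [501.9 322.7] sz [23.4 86.4] ang 84.09 z 18.8
top tray [153 222   5  35  70] c [497.3 287.5] sz [ 7.3 86.8] ang 84.85 z 19.0
top tray [184 224   5  25  62] c [503.4 207.1] sz [ 7.9 61.4] ang 82.65 z 18.9
top jar [257 130  16  16 202] c [742.6   2.1] sz [37.2 37.8] ang 88.95 z 56.0
scene rack [  53  190  148   87 4718] c [ 517.4 -190.4] sz [256.7  87.6] ang 86.37 z 60.2
scene plate [323 112  18  19 103] c [493.1 299.9] sz [10.3 60.9] ang 82.15 z 85.4
scene plate [293 124  20  20 153] c [492.4 220.5] sz [14.5 62.2] ang 83.58 z 85.6
scene tray [311 135  26  33 457] c [496.9 260.8] sz [60.2 90. ] ang 84.71 z 17.8
scene tray [338 139  15  18 137] c [522.3 321.6] sz [25.7 50.1] ang 84.52 z 18.1
scene tray [278 145  28  27 298] c [488.9 199.7] sz [25.  88.1] ang 84.8 z 17.8
scene jar [275 265  23  23 398] c [745.4   2.3] sz [38.5 37.4] ang 4.59 z 55.7
```

View pics/crop_tray.png

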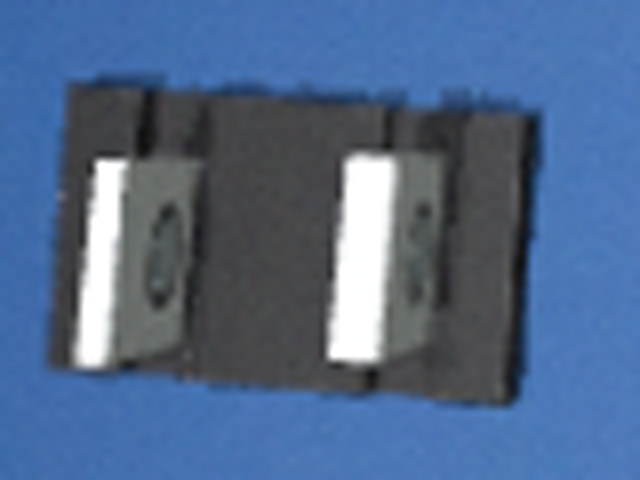

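View pics/crop_rack.png

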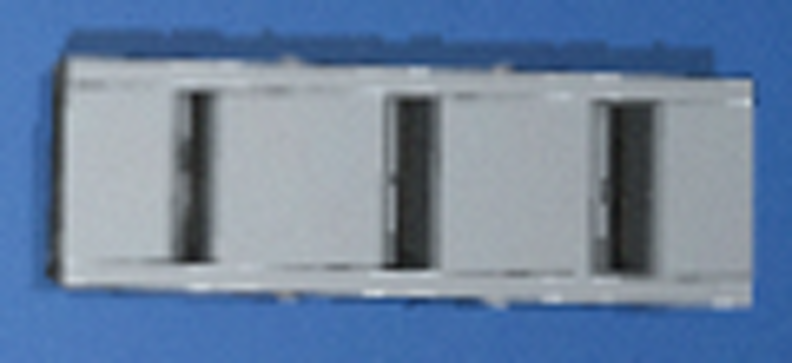

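The tray crop shows the thin plate on the left, top strip (112,157)–(92,368), about 9–10 mm at (0.492, 0.300). The thick plate is on the right, (370,155)–(352,362), about 14.5 mm at (0.4925, 0.221). The heights (86 mm) and sizes match the description. Both are silver, so the orange and yellow ones are ruled out. In the rack crop the narrow slot is at left (193,175) and the middle slot at (413,180). The rack centre is (0.5165, -0.1906) with yaw -3.64°.

Now I'll grasp the thin plate and hold it above the narrow slot for a close look.

```bash
cat >> h.py <<'E'
PI=np.pi
RC=np.array([.5165,-.1906]); RY=np.radians(-3.64)
def slot(k):  # k=+1 narrow, 0 middle
    return RC+.08*k*np.array([-np.sin(RY),np.cos(RY)])
def measure():
    "plate top vs rack, both cameras"
    for n in("top","scene"):
        f=robot.grab_frame(n); np.savez(n+".npz",**f); X=cloud(f); np.save(n+"X.npy",X)
        im=f["image"].astype(int); sat=im.max(-1)-im.min(-1); z=X[...,2]
        m=(z>.055)&(z<.065)&(sat<60)&(X[...,1]<0)&(X[...,0]<.7)&(X[...,0]>.35)
        r=cv2.minAreaRect((X[m][:,:2]*1000).astype(np.float32)); print(n,"rack",r)
def pick(xy,yaw):
    o=[PI,0,yaw]
    robot.grip(.6,80)
    robot.goto([*xy,.2],o)
    robot.move_straight([*xy,.069],vel=.1)
    robot.grip(0.,80)
    s=robot.sense(); print("opening",s["opening"],s["gripper_force"],s["tcp_pos"])
    robot.move_straight([*xy,.23],vel=.12)
    s=robot.sense(); print("t",s["t"],"opening",s["opening"],s["wrist_force"])
E
python3 - <<'E'
from h import *
for y in (-.11,-.11+PI):
    print(y,[np.round(robot.inverse_kinematics([*p,.2],[PI,0,yy]),2) for p,yy in(((.492,.300),y),(tuple(slot(1)),y+.05))])
pick((.492,.3002),-.115+PI)
robot.goto([*slot(1),.23],[PI,0,RY+PI])
robot.move_straight([*slot(1),.145],vel=.1)
measure()
print(robot.sense()["t"],robot.sense()["tcp_pos"],slot(1))
f=np.load("scene.npz")["image"][...,::-1]
g=np.load("top.npz")["image"][...,::-1]
cv2.imwrite("pics/hold1.png",np.hstack([cv2.resize(f[90:290,40:240],(400,400),interpolation=3),cv2.resize(g[170:270,270:370],(400,400),interpolation=3)]))
E
```

```text
-0.11 [array([-1.14,  0.38,  0.68,  1.83, -0.27,  1.03, -2.03]), array([-0.65,  0.38,  1.  ,  1.93, -0.37,  1.03, -1.11])]
3.0315926535897932 [array([-0.71,  0.33,  0.11,  1.8 , -0.04,  1.01,  0.88]), array([-0.49,  0.32,  0.78,  1.93, -0.26,  1.  ,  1.91])]
opening 0.055242063567207914 78.82322072982788 [0.49230207 0.30047932 0.06953956]
t 5.775 opening 0.05138619898792523 [ 0.58479629 -0.09094519 -1.66611817]
top rack ((517.0462646484375, -190.65455627441406), (255.35707092285156, 84.23737335205078), 86.89488220214844)
scene rack ((516.8064575195312, -190.32254028320312), (256.6463928222656, 87.01140594482422), 86.18756103515625)
8.4 [ 0.52217138 -0.11085644  0.14577717] [ 0.52157898 -0.11076139]
```

View pics/hold1.png

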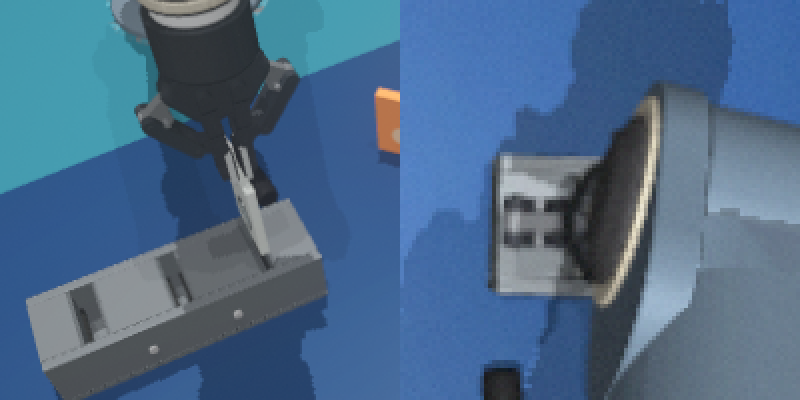

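The plate is held upright above the narrow slot, with its foot near the slot mouth at scene crop (265,262). Next I'll measure its extents in the rack frame.

```bash
cat >> h.py <<'E'
def held(k,rc=RC,zr=(.072,.118)):
    X=np.load("sceneX.npy"); c,s=np.cos(RY),np.sin(RY)
    d=X[...,:2]-(rc+.08*k*np.array([-s,c])); a=d[...,0]*c+d[...,1]*s; b=-d[...,0]*s+d[...,1]*c; z=X[...,2]
    m=(np.abs(a)<.045)&(np.abs(b)<.03)
    for lo in np.arange(zr[0],zr[1]-.001,.01):
        q=m&(z>lo)&(z<lo+.01)
        if q.sum()<8: print(lo,q.sum()); continue
        A,B=a[q]*1000,b[q]*1000
        fy=q&(np.abs(a)<.02)  # face facing -y: slope gives yaw
        p=np.polyfit(a[fy],b[fy],1)
        print("z%.3f n%d a[%.1f %.1f] b[%.1f %.1f] facefit b0 %.1fmm yaw %.3f"%(lo,q.sum(),A.min(),A.max(),B.min(),B.max(),p[1]*1000,p[0]))
E
python3 - <<'E'
from h import *
held(1)
X=np.load("sceneX.npy");c,s=np.cos(RY),np.sin(RY)
# slot interiors (floor/walls below top) in rack frame, both cameras
for n in("scene",):
    X=np.load(n+"X.npy"); d=X[...,:2]-RC; a=d[...,0]*c+d[...,1]*s; b=-d[...,0]*s+d[...,1]*c; z=X[...,2]
    for k in(0,-1):
        q=(z<.05)&(z>.005)&(np.abs(a)<.037)&(np.abs(b-.08*k)<.02)
        print(n,k,q.sum(),"a",np.percentile(a[q]*1e3,[0,3,97,100]).round(1),"b",np.percentile((b[q]-.08*k)*1e3,[0,3,97,100]).round(1))
E
```

```text
0.072 0
z0.082 n32 a[-25.0 33.1] b[-3.5 4.5] facefit b0 -3.3mm yaw 0.007
z0.092 n36 a[-27.1 32.6] b[-3.6 4.8] facefit b0 -3.4mm yaw 0.001
z0.102 n35 a[-26.5 33.0] b[-4.0 4.6] facefit b0 -3.7mm yaw 0.013
z0.112 n37 a[-24.6 33.0] b[-3.8 4.1] facefit b0 -3.6mm yaw -0.005
scene 0 185 a [-36.2 -34.7   1.6   5. ] b [-7.9 -6.5  7.4  7.8]
scene -1 276 a [-34.2 -33.2   8.   17.9] b [-10.2 -10.    7.5  10. ]
```

```bash
python3 - <<'E'
from h import *
c,s=np.cos(RY),np.sin(RY)
X=np.load("sceneX.npy"); d=X[...,:2]-RC; a=d[...,0]*c+d[...,1]*s; b=-d[...,0]*s+d[...,1]*c; z=X[...,2]
q=(z<.05)&(z>.012)&(np.abs(a-.042)<.008)&(np.abs(b)<.115)
p=np.polyfit(b[q],a[q],1);print("front face a at b=0, slope, at b=.08",p[1]*1e3,p[0],np.polyval(p,.08)*1e3,q.sum(),np.std(a[q]-np.polyval(p,b[q]))*1e3)
q=(z>.082)&(z<.12)&(a>.027)&(a<.037)&(np.abs(b-.08)<.006)
print("plate +x edge",np.percentile(a[q]*1e3,[10,50,90]),q.sum())
for k in (0,-1):
    q=(z<.052)&(z>.02)&(a<-.025)&(a>-.04)&(np.abs(b-.08*k)<.005); print("end wall",k,np.percentile(a[q]*1e3,[10,50,90]),q.sum())
q=(z>.0575)&(z<.063)&(np.abs(b)<.12)&(np.abs(b-.08)>.02)
print("top a range",np.percentile(a[q]*1e3,[0,.5,99.5,100]))
Xt=np.load("topX.npy"); d=Xt[...,:2]-RC; at=d[...,0]*c+d[...,1]*s; bt=-d[...,0]*s+d[...,1]*c
q=(Xt[...,2]>.0575)&(Xt[...,2]<.063)&(np.abs(bt)<.12)
print("topcam a range",np.percentile(at[q]*1e3,[0,.5,99.5,100]))
E
```

```text
front face a at b=0, slope, at b=.08 41.52259994885784 -0.0034169545276636596 41.249243586644745 1622 0.9651820146946631
plate +x edge [30.26453248 31.66046403 32.4313876 ] 70
end wall 0 [-34.58071307 -33.11168367 -31.99286723] 61
end wall -1 [-32.99745484 -32.07589603 -30.75379826] 65
top a range [-995.91943089 -865.29878345   42.75896642   43.58943527]
topcam a range [-42.52973897 -42.39475867  41.54200412  41.66259209]
```

```bash
cat >> h.py <<'E'
def step(da,db,dz,**kw):
    "relative to present command pose, rack frame"
    c,s=np.cos(RY),np.sin(RY); p=np.array(robot.sense()["tcp_pos"])
    return robot.move_straight(list(p+[da*c-db*s,da*s+db*c,dz]),**kw)
def insert(da,db,foot):
    "shift, go down to contact; foot = TCP height above plate foot"
    step(da,db,0,vel=.03); robot.sleep(.3)
    s=robot.sense(); p=s["tcp_pos"]; f0=s["wrist_force"]
    hit=robot.move_straight([p[0],p[1],foot+.06-.042],vel=.03,contact_N=4)
    s=robot.sense(); print("hit",hit,"depth below mouth",foot+.06-s["tcp_pos"][2] if 0 else s["tcp_pos"][2]-foot-.06,"dF",s["wrist_force"]-f0,"tq",s["torque"],"t",s["t"],"op",s["opening"])
    np.save("f0.npy",f0); return hit
E
python3 - <<'E'
from h import *
insert(-.0024,-.0004,.0635)
E
```

```text
hit True depth below mouth -0.027035870604662032 dF [-1.32375143 -1.14446911  6.98595871] tq [0.01986612 0.23361059 0.00108691] t 10.4417 op 0.058656809726112605
```

Contact came 27 mm below the mouth, inside the 22–36 mm step range, with low side force. Next I'll press up in small increments.

```bash
cat >> h.py <<'E'
def press(target=16):
    f0=np.load("f0.npy"); p=np.array(robot.sense()["tcp_pos"]); z=p[2]; 
    for i in range(25):
        robot.sleep(.1); s=robot.sense(); F=s["wrist_force"]-f0
        print("cmd %.4f z %.4f F"%(z,s["tcp_pos"][2]),F.round(1))
        if F[2]>target-1.5: break
        z-=.0002 if F[2]>10 else .0004
        robot.move_straight([p[0],p[1],z],vel=.01)
    for _ in range(6):
        robot.sleep(.1); s=robot.sense(); print("hold",(s["wrist_force"]-f0).round(1),s["t"])
def release(up=.1):
    robot.grip(.45); robot.sleep(.2)
    p=robot.sense()["tcp_pos"]; robot.move_straight([p[0],p[1],p[2]+up],vel=.12); print("t",robot.sense()["t"])
E
python3 -c "
from h import *
press()"
```

```text
cmd 0.0965 z 0.0966 F [-0.3 -0.1  7.5]
cmd 0.0961 z 0.0966 F [-1.4 -1.2  6.6]
cmd 0.0957 z 0.0964 F [-3.2 -1.1  8.3]
cmd 0.0953 z 0.0962 F [-3.4  0.1  9.1]
cmd 0.0949 z 0.0960 F [-3.5 -0.4 11.4]
cmd 0.0947 z 0.0959 F [-3.7  0.5 12.5]
cmd 0.0945 z 0.0958 F [-3.8  0.3 12. ]
cmd 0.0943 z 0.0958 F [-4.1 -0.9 14.3]
cmd 0.0941 z 0.0957 F [-3.5  0.8 13.7]
cmd 0.0939 z 0.0956 F [-4.  -0.5 15.6]
hold [-4.1  1.1 14.9] 13.8167
hold [-4.4 -0.3 15.6] 13.9167
hold [-3.9 -0.6 14.7] 14.0167
hold [-3.3 -0.  15.9] 14.1167
hold [-4.3  0.4 15.5] 14.2167
hold [-3.8  0.8 15.6] 14.3167
```

```bash
python3 - <<'E'
from h import *
release(.14)
pick((.4926,.2211),-.105+PI)
robot.goto([*slot(0),.23],[PI,0,RY+PI])
# repeat the offset correction found with the thin plate
p=slot(0); robot.move_straight([p[0]-.0024,p[1]-.0004,.145],vel=.1); robot.sleep(.2)
measure(); held(0)
c,s=np.cos(RY),np.sin(RY)
X=np.load("sceneX.npy"); d=X[...,:2]-RC; a=d[...,0]*c+d[...,1]*s; b=-d[...,0]*s+d[...,1]*c; z=X[...,2]
for n,q in(("front",(z<.05)&(z>.012)&(np.abs(a-.042)<.008)&(np.abs(b)<.05)),("edge",(z>.082)&(z<.12)&(a>.024)&(a<.04)&(np.abs(b)<.006)),("thin edge",(z>.07)&(z<.10)&(a>.024)&(a<.04)&(np.abs(b-.08)<.006))):
    print(n,np.percentile(a[q]*1e3,[10,50,90]).round(1),q.sum())
q=(z>.066)&(z<.105)&(np.abs(a)<.04)&(np.abs(b-.08)<.012); print("thin top z",np.nanmax(z[q]),"b",np.percentile(b[q]*1e3-80,[2,98]))
print(robot.sense()["t"],robot.sense()["tcp_pos"],slot(0))
f=np.load("scene.npz")["image"][...,::-1]
cv2.imwrite("pics/hold2.png",cv2.resize(f[90:290,40:240],(600,600),interpolation=3))
E
```

```text
t 16.25
opening 0.11516539326283172 78.54442119598389 [0.49283262 0.22130411 0.06961066]
t 21.2 opening 0.11671193384952766 [-0.49370363 -0.67233966 -1.84819878]
top rack ((518.7952880859375, -148.91262817382812), (170.94737243652344, 85.06632995605469), 86.03765869140625)
scene rack ((516.8989868164062, -190.52786254882812), (256.7607421875, 88.17292785644531), 86.51544952392578)
0.072 1Traceback (most recent call last):
  File "<stdin>", line 7, in <module>
  File "h.py", line 42, in held
    p=np.polyfit(a[fy],b[fy],1)
    raise TypeError("expected non-empty vector for x")
TypeError: expected non-empty vector for x
```

The plate's face is edge-on to this camera, so the face fit had no points. I'll use edge statistics from the saved frame instead.

```bash
python3 - <<'E'
from h import *
c,s=np.cos(RY),np.sin(RY)
X=np.load("sceneX.npy"); d=X[...,:2]-RC; a=d[...,0]*c+d[...,1]*s; b=-d[...,0]*s+d[...,1]*c; z=X[...,2]
for n,q in(("front",(z<.05)&(z>.012)&(np.abs(a-.042)<.008)&(np.abs(b)<.05)),("edge",(z>.082)&(z<.12)&(a>.024)&(a<.04)&(np.abs(b)<.012)),("thin edge",(z>.07)&(z<.10)&(a>.024)&(a<.04)&(np.abs(b-.08)<.008))):
    print(n,"a",np.percentile(a[q]*1e3,[10,50,90]).round(1),"b",np.percentile(b[q]*1e3,[0,5,50,95,100]).round(1),q.sum())
q=(z>.066)&(z<.105)&(np.abs(a)<.04)&(np.abs(b-.08)<.012); print("thin top z",np.nanmax(z[q]),"a",np.percentile(a[q]*1e3,[1,99]),"b",np.percentile(b[q]*1e3-80,[2,98]))
print(robot.sense()["t"],robot.sense()["tcp_pos"],slot(0))
f=np.load("scene.npz")["image"][...,::-1]
cv2.imwrite("pics/hold2.png",cv2.resize(f[90:290,40:240],(600,600),interpolation=3))
E
```

```text
front a [40.2 41.3 42.6] b [-50.  -45.4  -0.7  44.4  49.6] 711
edge a [25.  26.2 27.1] b [-5.5 -4.8  0.5  5.7  6.3] 101
thin edge a [28.2 29.6 30.4] b [76.4 76.6 80.3 84.3 84.7] 53
thin top z 0.10444620326709396 a [-29.41444573  31.04170501] b [-4.05451122  4.24747102]
24.025 [ 0.51431516 -0.19106524  0.14540374] [ 0.5165 -0.1906]
```

View pics/hold2.png

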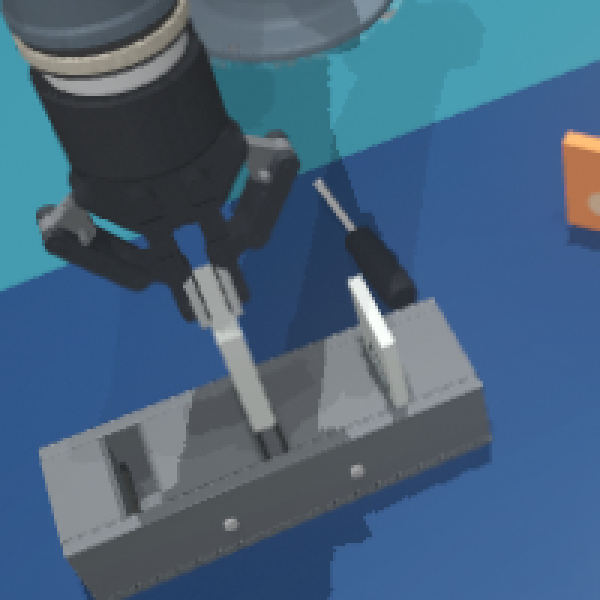

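The thin plate stands well seated at (380,340), with its edge 11.7 mm behind the rack front (12 expected). The thick plate hangs at (245,380), about 3.1 mm too far back along the slot and 0.3 mm off across it. I'll correct that, insert and press.

```bash
python3 - <<'E'
from h import *
if insert(.0031,-.0003,.0635):
    s=robot.sense()
    if s["tcp_pos"][2]-.1235<-.021: press()
E
```

```text
hit True depth below mouth -0.03380133388785961 dF [-1.2609035  -0.07613459  7.59281425] tq [ 0.08355604  0.19842018 -0.0637799 ] t 26.2333 op 0.11575453678968416
cmd 0.0897 z 0.0898 F [-1.  -0.   7.3]
cmd 0.0893 z 0.0897 F [-1.3  0.1  7.5]
cmd 0.0889 z 0.0896 F [-1.3  0.8  9.1]
cmd 0.0885 z 0.0894 F [-2.6  1.  10.5]
cmd 0.0883 z 0.0893 F [-4.1  0.5 11. ]
cmd 0.0881 z 0.0892 F [-3.3  0.1 10.9]
cmd 0.0879 z 0.0891 F [-4.2  1.5 12.5]
cmd 0.0877 z 0.0891 F [-3.1  0.6 13.2]
cmd 0.0875 z 0.0890 F [-3.3  1.4 13.3]
cmd 0.0873 z 0.0889 F [-3.4  1.  13.6]
cmd 0.0871 z 0.0888 F [-4.1  1.1 16.1]
hold [-4.2  1.  15.9] 29.975
hold [-3.8  1.1 15.6] 30.075
hold [-3.4  1.7 15.4] 30.175
hold [-3.8  1.6 15.5] 30.275
hold [-3.1  1.3 16. ] 30.375
hold [-4.2  0.9 15.4] 30.475
```

```bash
python3 - <<'E'
from h import *
release(.14)
f=robot.grab_frame("scene"); X=cloud(f)
c,s=np.cos(RY),np.sin(RY); d=X[...,:2]-RC; a=d[...,0]*c+d[...,1]*s; b=-d[...,0]*s+d[...,1]*c; z=X[...,2]
for k in(0,1):
    q=(z>.07)&(z<.115)&(a>.024)&(a<.04)&(np.abs(b-.08*k)<.009)
    w=(z>.07)&(z<.13)&(np.abs(a)<.035)&(np.abs(b-.08*k)<.009)
    print(k,"edge a",np.median(a[q])*1e3,"b",np.percentile(b[q]*1e3-80*k,[2,98]),"top z",np.percentile(z[w],99))
cv2.imwrite("pics/end.png",cv2.resize(f["image"][90:290,40:240,::-1],(600,600),interpolation=3))
E
```

```text
t 32.375
0 edge a 28.950424946463812 b [-5.59071191  5.88112622] top z 0.10935691785845217
1 edge a 29.288757784059705 b [-3.68626842  4.28771753] top z 0.11561528173018705
```

View pics/end.png

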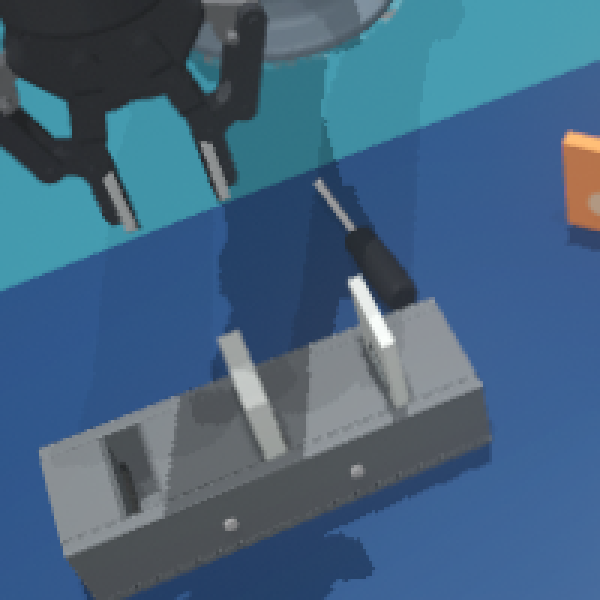

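Both plates stand upright in their slots, thick at (255,400) and thin at (380,340). The gripper is clear, so I'm handing in.

```bash
python3 -c "
from plant import robot
print(robot.close_job())"
```

```text
the job is handed in; nothing more can be done
None
```

I put the thin plate in the narrow slot and the thick plate in the middle slot, pressed each onto its step at about 15.5 N for over half a second and released it, then handed the job in at about 32 s; no verdict was returned.

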